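Open the recipe box at its first recipe

ROBOT

A 7-joint arm with a two-finger parallel gripper is mounted at the origin on a cart in front of the work surface, level with it; the furniture and walls round the work are solid. World frame = base frame: x ahead of the robot, y to its left, z up, the work surface at z = 0. Lengths are in m, angles in rad, forces in N, time in s.
With the tool pointing down it reaches from about 0.4 to 0.85 m from the base axis. Payload 10.4 kg.
Tool frame: the origin (TCP) lies between the finger pads; the fingertips stand 11 mm ahead of it and the grasp point (between the pads) lies 8 mm behind it; z points along the fingers, x is the direction in which the jaws open and shut, and the axes are right-handed (so a half turn about z gives the same grasp; the last joint's range is limited). The gripper opens to 85 mm and grips with 20 to 120 N. Pads are 22 mm wide; open, the fingers measure 114 mm over their backs; the gripper's body (76 mm by 85 mm) begins 54 mm behind the grasp point. The pads swing forward as they close: fully open they stand 13 mm farther back than shut.
Start: joints at [1.14, 0.332, -0.065, 1.46, 0.022, 1.35, -0.088], TCP at [0.248, -0.574, 0.242] pointing down, gripper open.
Joint ranges: [-2.6, 2.6], [-0.5, 2.12], [-1.47, 1.34], [0.16, 2.42], [-1.27, 4.41], [0.06, 2.06], [-2.6, 2.6]. Speed limits (rad/s): [2.22, 2.22, 2.79, 2.79, 3.14, 3.14, 3.14].

INTERFACE

Orientations are given as a rotation vector (axis times angle).
In Python, from plant import arm gives the robot as it stands.
- The arm moves only by the tool servo_tool, never from a script. Its argument "steps" is a list of rows, each a list of 5 numbers: the gripper's target within -1 to 1 (shut at 1, half-way at 0, fully open at -1), then the shift along the world's x, y, z in units of 50 cm (1.0 is 50 cm), then the turn about the world's z in units of 90 degrees (1.0 is 90 degrees). A call has 1 to 5 rows; each row shifts and turns the commanded pose from where the row before left it; what a row does not reach is not made up. A row lasts 1/12 s, in which the tool goes at most 41.7 mm and 7.16 degrees, less where a joint would pass 70% of its speed; a pose out of reach is approached as far as the arm can. A call with a number of a shift or a turn outside -1 to 1 is refused whole. A call with a gripper value outside its range is refused whole. The fingers move at their own pace and stop on an object; "force" is the grip in N (left out, the last holds). Time passes only in rows, so rows that do not move let the fingers close. It gives the time, the measured TCP pose, the force and the opening at its end, in the units of the state.
- arm.sense(): the state, without advancing time (a new reading comes with each control period).
- arm.camera(name): name is "scene" or "top" or "wrist"; returns (picture, depth): 480x640x3 uint8, red, green, blue; 480x640 float32, m along the optical axis (not along the pixel's ray), 0 where there is no reading.
- arm.calibration(name): a dict with "camera_matrix" (3x3 intrinsics, pixels), "R" (3x3) and "t" (3): a world point X has camera coordinates R X + t. Camera axes: x right, y down, z forward; pixel columns grow to the right and rows downward; lengths in m; the calibration is good to about 2 mm. A picture is of the moment at which its call begins: read the wrist's pose just before it. calibration takes no time and is no camera call; for the wrist camera it gives the pose at the moment of the call.
- arm.finish_job(): hands the job in, once; it reports no verdict.
The state is a dict: "time": time; "joints": joint angles; "qvel": joint speeds; "joint_torque": joint torques, N m; "ee_pos": TCP position; "eef_rot": TCP orientation; "wrist_force": force on the tool from outside, world axes, zero at the start; "wrist_torque": the same for the moment, N m; "opening": finger opening in m.
Only numpy, scipy, OpenCV 4.12 (cv2) and the standard library are available. Lean on these libraries where they do the work, as an engineer would, in place of code of your own. Each camera call takes 0.05 s, during which the arm holds its last target.

TASK

Open the recipe box at its first recipe, with fingertip touches only: do not pinch or lift anything. Push the mug along the worktop to the left or right, upright, until its cup is no longer in front of the box; then put a fingertip under the lip of the lid and flip the lid up and back past its balance point, so that it stays fully open by itself. Last, tip the tabbed guide card at the front of the box towards you until it stays leaning on the front wall, so that the first recipe behind it is free; be gentle with the box and leave everything else where it is.

Things in the scene. Friction and masses are not known exactly. Their poses are not given: they have to be found in the camera images.
- recipe_box: green sheet-steel card box, fixed to the worktop; 156 mm wide, 112 high with its lid, 105 deep. Origin: centre of its underside; x along the width, y from front to back (front at -y, facing the robot), z up. Front wall: outer face y = -49.5, inner -47 mm; rim z = 80. A pack of index cards stands upright inside from y = -30 to +45 mm, tops 75 to 80 mm above the worktop.
- recipe_box_lid (a joint): lid angle, rad: 0 shut, grows as the front goes up and back, stop at 1.83. Lid 0.12 kg, nearly free hinge (0.005 N m, lightly damped): it balances at 1.2, falls shut from below 1.1 and fully open from beyond 1.3. Shut, it is an upside-down shallow box over the rim: top 112 mm up, front skirt at box y = -52 mm reaching down to 74 mm.
- lid_lip (a point): middle of the lower front edge of the lid's lip: a flat tongue 32 mm wide and 2.5 mm thick jutting 6.5 mm straight out of the lid's front skirt. Lid shut: its underside is 82 mm above the worktop, this point 58.5 mm in front of the box's origin; below it the box front is flat and free, so a fingertip fits under it. Moves with the lid.
- lid_hinge (a point): middle of the lid's hinge line (along the box's x axis), 80 mm above the worktop, 56.5 mm behind the box's origin. The lip swings round it at a radius of 115 mm.
- recipe_guide (a joint): angle of the front guide card, rad: 0 leaning back on the pack, 0.10 upright, 0.20 leaning forward on the rim of the front wall. Pivots freely on its lower edge (38.5 mm in front of the box's origin, 2.5 mm up), weighs 0.04 kg and falls to whichever side of upright it leans.
- guide_tab (a point): middle of the top edge of the guide's tab. The guide is a stiff light brown board 127 wide, 74 high, 2 mm thick, foremost in the box; its tab, 44 mm wide with a white field, stands 22 mm above its middle. At the start the tab's top is 98 mm above the worktop, 29 mm in front of the box's origin; the space behind it is free above the cards (80 mm up). Hidden until the lid is open.
- mug_0: mug, dark above and white below, about 0.25 kg, cup 82 mm across, 97 mm high, one handle. Stands in front of the box's lip, 15 to 60 mm away. Origin: on the underside, 15 mm from the cup's axis towards the handle; its -y axis points to the handle, whose outside is 57 mm from the origin. z up.
- mug_cup (a point): centre of the mug's round foot, on the cup's axis (cup radius 41 mm), at the height of the worktop.
- produce_9: onion, 78 mm across and 85 mm high; a bystander, to be left alone. Origin: centre of its underside as it lies.
- produce_10: bulb of garlic, 60 mm across, 58 mm high; a bystander, to be left alone. Origin: centre of its underside as it lies.
- produce_11: apple, 72 mm across, 63 mm high; a bystander, to be left alone. Origin: centre of its underside as it lies.
- food_tin_12: squat food tin, 75 mm across, 58 mm high; a bystander, to be left alone. Origin: centre of its underside as it lies.
- produce_7: lemon lying on its side, 78 x 55 mm, 56 mm high; a bystander, to be left alone. Origin: centre of its underside as it lies.
- spice_jar_2: slim spice jar with a dark lid, 41 mm across, 105 mm high; a bystander, to be left alone. Origin: centre of its underside as it lies.
- cutlery_17: teaspoon, 139 mm long, 10 mm high; a bystander, to be left alone. Origin: centre of its underside as it lies.
- small_bottle_26: small brown dropper bottle close beside the recipe box's left side, 33 mm across, 102 mm high; a bystander, to be left alone. Origin: centre of its underside as it lies.

How it is judged:
On the way, in this order (a step that is already met when the one before it is completed fails the run):
1. the mug has been pushed aside, its cup clear of the box's front ((x of mug_cup in the frame of recipe_box above 0.11 m or x of mug_cup in the frame of recipe_box below -0.11 m) and angle between mug_0's own z axis and vertical below 0.15 rad), for 0.2 s.
2. the lid has gone over and stands fully open with no finger on the box (value of joint recipe_box_lid above 1.72 rad and contact force between the fingers and recipe_box below 0.3 N), for 0.3 s.
3. the guide card has been tipped forward onto the front wall (value of joint recipe_guide above 0.16 rad), for 0.2 s.
At the end, for the whole second after the job is handed in: The lid stands open beyond 1.72 rad, the guide card leans forward on the front wall (beyond 0.16 rad), and the mug stands upright (within 0.15 rad) on the worktop at rest, with the axis of its cup more than 110 mm to either side of the box's middle (all of step 1 and value of joint recipe_box_lid above 1.72 rad and value of joint recipe_guide above 0.16 rad and height (world z) of mug_0 below 0.01 m and linear speed of mug_0 below 0.02 m/s); the robot touches nothing.
It fails at once if the mug is lifted off the worktop, tipped, or pinched or rammed with more than 20 N (contact force between the fingers and mug_0 above 20 N or height (world z) of mug_cup above 0.015 m or angle between mug_0's own z axis and vertical above 0.4 rad).
It fails at once if the box is handled roughly: pressed, struck or pinched with more than 30 N (contact force between any of the arm, the fingers and recipe_box above 30 N).
It fails at once if a bystander is moved by more than 30 mm (distance of any of produce_9, produce_10, produce_11, food_tin_12, produce_7, spice_jar_2, cutlery_17, small_bottle_26 from where it was at the start of the episode above 0.03 m).
It also fails if it takes over 66 s, if anything falls off the work surface, if the arm or the gripper's body presses on something with over 40 N, if the wrist force passes 120 N, or if a joint passes its speed limit or range.

## Working session

There is one attempt and no reset: what is moved stays moved. The work goes in short steps, Python scripts to look and compute and a tool call to move; the robot and the scene stay as the last step left them, time stands still between calls to the robot, and variables do not carry over. Pictures are saved under pics/ and viewed, and the job is handed in when it is done.

Besides the shell and the picture viewer there is one more tool, called after "Call:" as a command line: name --pt "numbers of a row" for each row, then --argument value for the rest. servo_tool: Moves the arm, as the interface text tells. Its arguments: {"type":"object","properties":{"steps":{"type":"array"},"force":{"type":"number"}},"required":["steps"]}

```bash
ls; mkdir -p pics
python3 - <<'E'
from plant import arm
import cv2,numpy as np
s=arm.sense(); print(s)
for n in ["scene","top"]:
    p,d=arm.camera(n); cv2.imwrite(f"pics/{n}0.png",p[:,:,::-1]); np.save(f"pics/{n}0.npy",d)
    c=arm.calibration(n); print(n,c)
E
```

```text
pics
{'time': 0.0, 'joints': array([ 1.1403827 ,  0.33286986, -0.06467833,  1.46095201,  0.02159467,
        1.34990009, -0.08850474]), 'qvel': array([ 9.76767283e-04, -3.00555149e-03,  3.02298261e-05,  1.33820485e-04,
       -1.82532974e-03, -1.18238260e-03,  3.40878948e-04]), 'joint_torque': array([-8.54364171e-04, -6.25439215e+01,  4.94888972e-02, -3.91598690e+01,
        1.62816863e-02,  9.89237189e-03, -1.33650215e-05]), 'ee_pos': array([ 0.24771746, -0.57341546,  0.24151202]), 'eef_rot': array([-2.62464010e+00,  1.72519103e+00,  1.93947443e-03]), 'wrist_force': array([ 0.46253753, -0.13548628,  0.48423566]), 'wrist_torque': array([-0.01804458,  0.03101298,  0.0120532 ]), 'opening': 0.08504618066821533}
scene {'camera_matrix': array([[575.56879853,   0.        , 324.49216523],
       [  0.        , 575.56879853, 238.80869775],
       [  0.        ,   0.        ,   1.        ]]), 'R': array([[-0.66416883, -0.7475521 , -0.00675412],
       [-0.37522782,  0.3411612 , -0.86186607],
       [ 0.64659403, -0.56989025, -0.50709098]]), 't': array([0.35414965, 0.29584024, 1.22710293])}
top {'camera_matrix': array([[521.46466998,   0.        , 321.88626575],
       [  0.        , 521.46466998, 246.93388979],
       [  0.        ,   0.        ,   1.        ]]), 'R': array([[-0.02173438, -0.99972969,  0.00825664],
       [-0.98272779,  0.0198452 , -0.18398981],
       [ 0.18377622, -0.01211294, -0.98289347]]), 't': array([-0.01012343,  0.54632839,  1.43940157])}
```

View pics/scene0.png

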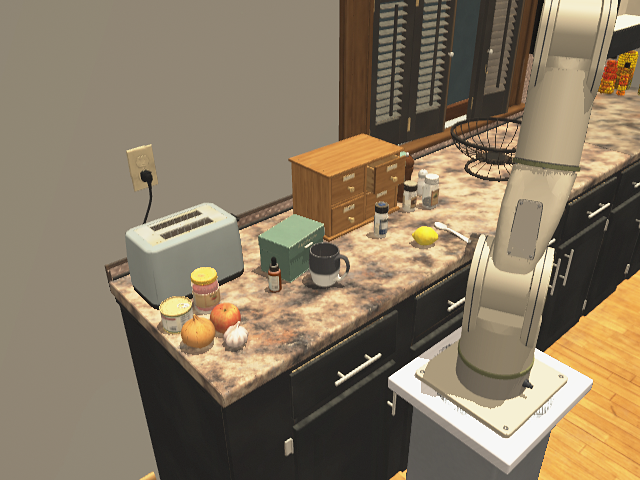

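View pics/top0.png

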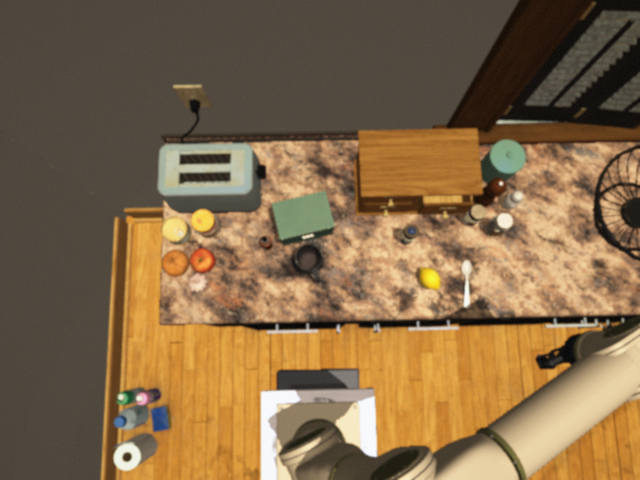

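```bash
cat > h.py <<'E'
import numpy as np,cv2
from plant import arm
def unproj(n,d,u,v,c=None):
    c=c or arm.calibration(n); K=c["camera_matrix"]; R=np.array(c["R"]);t=np.array(c["t"])
    z=d[v,u] if np.ndim(d)==2 else d
    ray=np.linalg.inv(K)@np.array([u,v,1.0])
    return R.T@(ray*z-t)
def onplane(n,u,v,h,c=None):
    c=c or arm.calibration(n); K=c["camera_matrix"]; R=np.array(c["R"]);t=np.array(c["t"])
    o=-R.T@t; r=R.T@(np.linalg.inv(K)@np.array([u,v,1.0])); return o+r*(h-o[2])/r[2]
def cloud(n,d,c=None):
    c=c or arm.calibration(n); K=c["camera_matrix"]; R=np.array(c["R"]);t=np.array(c["t"])
    v,u=np.mgrid[:480,:640]; P=np.stack([(u-K[0,2])/K[0,0]*d,(v-K[1,2])/K[1,1]*d,d],-1)
    return (P-t)@R
E
python3 - <<'E'
from h import *
p=cv2.imread("pics/top0.png"); cv2.imwrite("pics/top0c.png",cv2.resize(p[180:300,160:320],None,fx=5,fy=5,interpolation=cv2.INTER_CUBIC))
p=cv2.imread("pics/scene0.png"); cv2.imwrite("pics/scene0c.png",cv2.resize(p[190:310,240:400],None,fx=5,fy=5,interpolation=cv2.INTER_CUBIC))
d=np.load("pics/top0.npy"); W=cloud("top",d)
# table height
print("table",W[300,300],W[290,380])
# box top
reg=np.zeros((480,640),bool); reg[185:250,265:340]=1
m=reg&(abs(W[...,2]-0.112)<0.008)&(W[...,0]>0.0)
img=p=cv2.imread("pics/top0.png"); g=(img[...,1].astype(int)>img[...,2]+10)
m2=m&g; P=W[m2]; print(len(P),P.mean(0))
r=cv2.minAreaRect(P[:,:2].astype(np.float32)); print(r, cv2.boxPoints(r))
# mug rim
reg[:]=0; reg[235:285,285:330]=1
m=reg&(W[...,2]>0.085)&(W[...,2]<0.105)&~g; P=W[m]; print("mug",len(P),P.mean(0)); print(cv2.minEnclosingCircle(P[:,:2].astype(np.float32)))
for nm,u,v in [("lip",308,236),("dropper",265,240),("jar",408,233),("lemon",429,279),("spoonend",466,302),("spoonbowl",466,266),("apple",203,259),("garlic",197,282)]:
    print(nm,W[v,u])
E
```

```text
table [ 0.40042293  0.04474387 -0.00241164] [ 0.42533934 -0.18989139 -0.00927859]
1977 [0.62507684 0.03124083 0.11272236]
((0.6256440281867981, 0.030806243419647217), (0.10442215204238892, 0.1537216305732727), 12.520602226257324) [[ 0.5580119   0.09452029]
 [ 0.5913373  -0.05554555]
 [ 0.69327617 -0.03290781]
 [ 0.65995073  0.11715804]]
mug 231 [0.50550927 0.01623516 0.09389347]
((0.5079085826873779, 0.03420894965529442), 0.07205072790384293)
lip [0.5719266  0.01708576 0.08308779]
dropper [0.5621519  0.13721964 0.08677848]
jar [ 0.57017497 -0.26011238  0.10551793]
lemon [ 0.44669844 -0.32104284  0.0580724 ]
spoonend [ 0.38416275 -0.43695815  0.00144628]
spoonbowl [ 0.48992973 -0.44523834 -0.0006247 ]
apple [0.51707241 0.31558775 0.05602208]
garlic [0.45246311 0.33195205 0.05219579]
```

View pics/top0c.png

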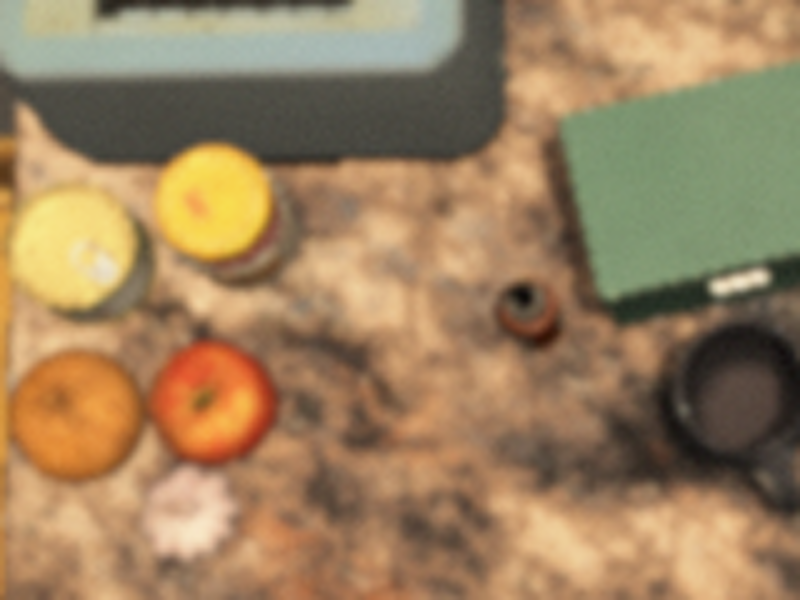

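View pics/scene0c.png

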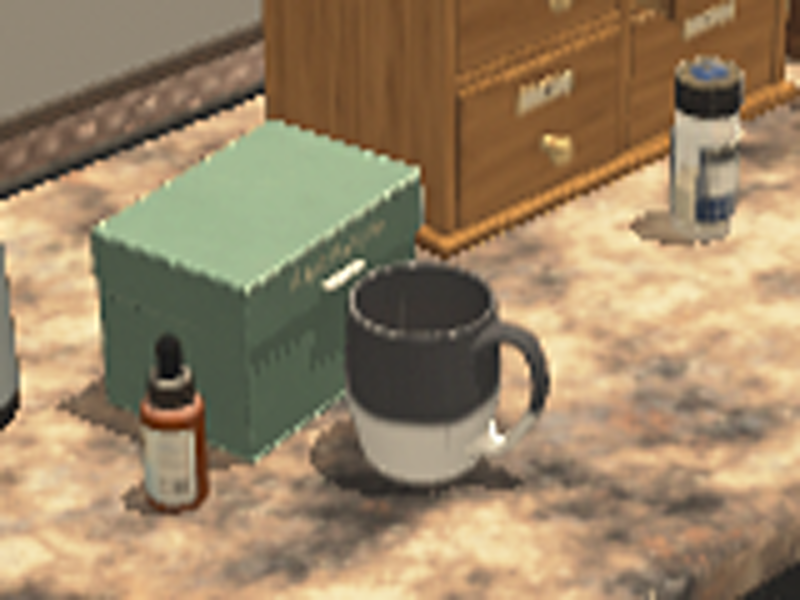

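Run:
```python
from h import *
p=cv2.imread("pics/top0.png"); cv2.imwrite("pics/top0d.png",cv2.resize(p[205:295,250:350],None,fx=6,fy=6,interpolation=cv2.INTER_CUBIC))
```

```text
(no output)
```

View pics/top0d.png

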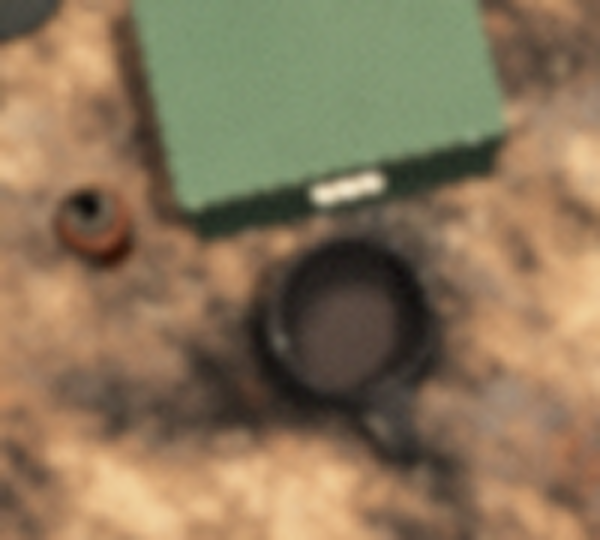

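Run:
```python
from h import *
f=lambda x,y,h: onplane("top",250+(x-.0)/6,205+y/6,h)
mug=f(353,322,.097); lip=f(347,189,.084); a=f(185,207,.112); b=f(503,135,.112); bot=f(88,200,.102)
h=f(400,440,.06)
print("mug",mug,"handle",h,"lip",lip,"corners",a,b,np.hypot(*(b-a)[:2]),"bottle",bot)
ex=(b-a)[:2]/np.hypot(*(b-a)[:2]); ey=np.array([-ex[1],ex[0]]); print(ex,ey)
o1=(a+b)[:2]/2+ey*.052; o2=lip[:2]+ey*.0585; print("orig",o1,o2)
o=(o1+o2)/2
for n,q in(("mug",mug),("bottle",bot)): print(n,(q[:2]-o)@ex,(q[:2]-o)@ey)
```

```text
mug [0.50519246 0.01566444 0.097     ] handle [ 0.45489117 -0.00486137  0.06      ] lip [0.57031398 0.01756364 0.084     ] corners [0.5575599  0.09133958 0.112     ] [ 0.58838934 -0.05494989  0.112     ] 0.1495027228298834 bottle [0.56377881 0.13663228 0.102     ]
[ 0.2062132  -0.97850709] [0.97850709 0.2062132 ]
orig [0.62385699 0.02891793] [0.62755664 0.02962711]
mug -0.011536050952295308 -0.12073031158902342
bottle -0.11782265461282412 -0.038457997365368944
```

Call:
servo_tool --pt "-0.15 0.045 0.06 0 0.074" --pt "-0.15 0.045 0.06 0 0.074" --pt "-0.15 0.045 0.06 0 0.074" --pt "-0.15 0.045 0.06 0 0.074" --pt "-0.15 0.045 0.06 0 0.074" --force 20

```text
time: 0.52
ee_pos: [0.361, -0.4221, 0.242]
eef_rot: [-3.012, 0.893, 0.001]
wrist_force: [0.5, 0.3, -0.1]
opening: 0.049
```

Call:
servo_tool --pt "-0.15 0.045 0.06 0 0.074" --pt "-0.15 0.045 0.06 0 0.074" --pt "-0.15 0.045 0.06 0 0.074" --pt "-0.15 0.045 0.06 0 0.074" --pt "-0.15 0.04 0.07 0 0.074"

```text
time: 0.93
ee_pos: [0.471, -0.2677, 0.242]
eef_rot: [3.142, 0.007, -0.0]
wrist_force: [0.9, -0.5, 0.4]
opening: 0.0491
```

Call:
servo_tool --pt "-0.15 0 0.08 0 0" --pt "-0.15 0 0.08 0 0" --pt "-0.15 0 0.08 0 0" --pt "-0.15 0 0.08 0 0" --pt "-0.15 0 0.08 0 0"

```text
time: 1.35
ee_pos: [0.4698, -0.0669, 0.2421]
eef_rot: [3.141, -0.001, -0.0]
wrist_force: [0.3, -0.2, -0.1]
opening: 0.0491
```

Call:
servo_tool --pt "-0.15 0.01 0.08 0 0" --pt "-0.15 0.01 0.08 0 0" --pt "-0.15 0.01 0.08 0 0" --pt "-0.15 0.01 0.075 0 0" --pt "-0.15 0 0 0 0"

```text
time: 1.77
ee_pos: [0.4897, 0.0969, 0.2426]
eef_rot: [-3.138, -0.014, -0.001]
wrist_force: [-1.0, 1.0, 0.5]
opening: 0.049
```

Run:
```python
from h import *
import pickle
c=arm.calibration("wrist"); p,d=arm.camera("wrist"); pickle.dump((c,p,d),open("pics/w1.pkl","wb")); cv2.imwrite("pics/w1.png",p[:,:,::-1]); print(arm.sense()["ee_pos"])
```

```text
[0.48984686 0.09315234 0.24228541]
```

View pics/w1.png

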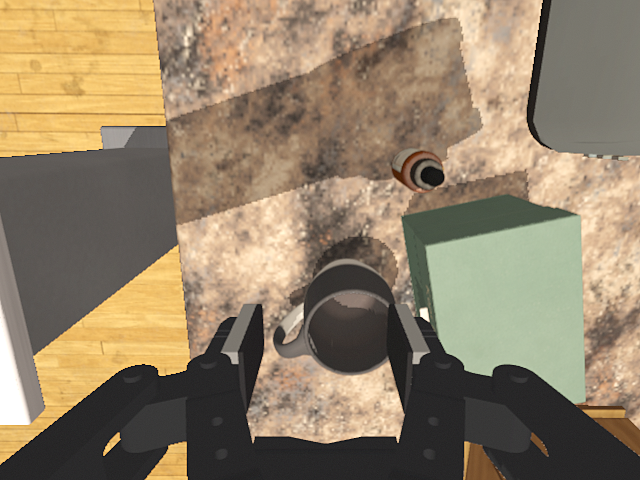

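Run:
```python
from h import *
import pickle
c,p,d=pickle.load(open("pics/w1.pkl","rb"))
for n,u,v,h in [("mug rim c",351,331,.097),("rim L",303,331,.097),("rim R",398,331,.097),("bottle top",431,176,.102),("corner lid FL",415,243,.112),("lid BL",581,215,.112),("lid BR",584,400,.112),("handle out",276,338,.06)]:
    print(n,onplane("wrist",u,v,h,c), unproj("wrist",d,u,v,c))
```

```text
mug rim c [0.51019963 0.01861224 0.097     ] [ 0.51551173 -0.01843257  0.02932974]
rim L [0.47216113 0.01830845 0.097     ] [0.47166018 0.01360648 0.08842796]
rim R [0.54744545 0.01890969 0.097     ] [0.51349095 0.10617527 0.25672168]
bottle top [0.56177624 0.1411086  0.102     ] [0.56301558 0.14060925 0.09739314]
corner lid FL [0.55189587 0.09579638 0.112     ] [0.56484603 0.08052592 0.05841087]
lid BL [0.66400759 0.11662406 0.112     ] [0.66360413 0.11674824 0.1126037 ]
lid BR [ 0.69587618 -0.03287096  0.112     ] [ 0.69553445 -0.0325357   0.11243281]
handle out [ 0.44555318 -0.00923626  0.06      ] [ 0.44744211 -0.00130365  0.073879  ]
```

Call:
servo_tool --pt "-0.15 0 0 -0.08 0" --pt "-0.15 0 0 -0.08 0" --pt "-0.15 0 0 -0.08 0" --pt "-0.15 0 0 -0.08 0" --pt "-0.15 0 0 -0.064 0"

```text
time: 2.23
ee_pos: [0.4891, 0.0873, 0.0474]
eef_rot: [3.141, -0.003, -0.003]
wrist_force: [0.3, -1.0, -0.2]
opening: 0.0491
```

Call:
servo_tool --pt "-0.15 0.008 -0.01 0 0" --pt "-0.15 0.008 -0.02 0 0" --pt "-0.15 0.01 -0.015 0 0" --pt "-0.15 0 -0.01 0 0" --pt "-0.15 0 -0.01 0 0"

```text
time: 2.65
ee_pos: [0.5056, 0.0551, 0.0528]
eef_rot: [-3.142, 0.003, -0.007]
wrist_force: [0.3, 1.0, 0.2]
opening: 0.049
```

Call:
servo_tool --pt "-0.15 0 -0.015 0 0" --pt "-0.15 0 -0.018 0 0" --pt "-0.15 0 -0.018 0 0" --pt "-0.15 0 -0.018 0 0" --pt "-0.15 0 -0.018 0 0"

```text
time: 3.07
ee_pos: [0.5036, 0.0118, 0.0507]
eef_rot: [-3.142, 0.001, -0.001]
wrist_force: [-0.1, 2.3, 2.2]
opening: 0.0495
```

Run:
```python
from h import *
print(arm.sense()["ee_pos"],arm.sense()["wrist_force"]); p,d=arm.camera("scene"); cv2.imwrite("pics/s2.png",p[150:330,200:440,::-1].repeat(3,0).repeat(3,1))
```

```text
[0.5036097  0.01181167 0.05070754] [-0.14452016  2.27997578  2.21613721]
```

View pics/s2.png

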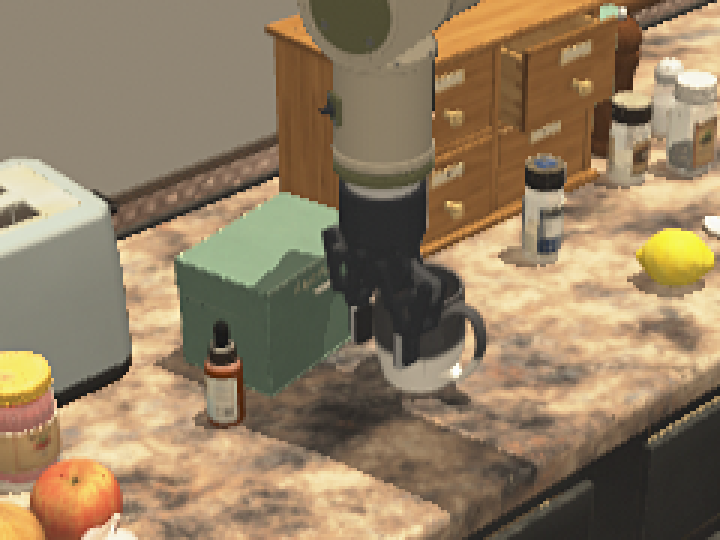

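Call:
servo_tool --pt "-0.15 0 -0.018 0 0" --pt "-0.15 0 -0.018 0 0" --pt "-0.15 0 -0.018 0 0" --pt "-0.15 0 -0.018 0 0" --pt "-0.15 0 -0.018 0 0"

```text
time: 3.53
ee_pos: [0.5033, -0.0333, 0.0503]
eef_rot: [3.142, -0.001, -0.0]
wrist_force: [0.5, 2.4, 0.7]
opening: 0.0491
```

Call:
servo_tool --pt "-0.15 0 -0.018 0 0" --pt "-0.15 0 -0.018 0 0" --pt "-0.15 0 -0.018 0 0" --pt "-0.15 0 -0.018 0 0" --pt "-0.15 0 -0.018 0 0"

```text
time: 3.95
ee_pos: [0.5033, -0.0782, 0.0503]
eef_rot: [-3.142, 0.001, 0.0]
wrist_force: [0.1, 1.4, 0.3]
opening: 0.0491
```

Call:
servo_tool --pt "-0.15 0 -0.018 0 0" --pt "-0.15 0 -0.012 0 0" --pt "-0.15 0 -0.006 0 0" --pt "-0.15 0 0.0 0 0" --pt "-0.15 0 0.0 0 0"

```text
time: 4.37
ee_pos: [0.5033, -0.0954, 0.0503]
eef_rot: [3.141, -0.001, -0.0]
wrist_force: [0.3, 0.8, 0.7]
opening: 0.0493
```

Run:
```python
from h import *
print(arm.sense()["ee_pos"],arm.sense()["wrist_force"]); p,d=arm.camera("scene"); cv2.imwrite("pics/s3.png",p[150:330,200:440,::-1].repeat(3,0).repeat(3,1))
```

```text
[ 0.50333821 -0.09535229  0.05029611] [0.28255397 0.75062846 0.70810685]
```

View pics/s3.png

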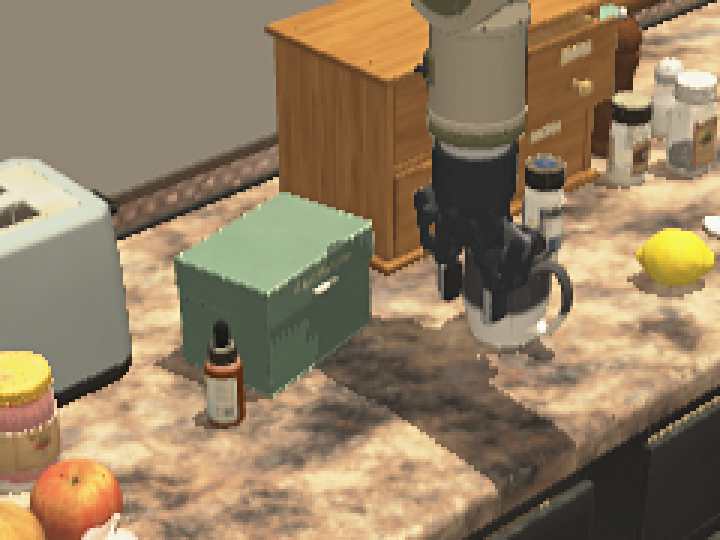

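Call:
servo_tool --pt "-0.15 0 0.03 0 0" --pt "-0.15 0 0.04 0 0.03" --pt "-0.15 0 0 0.08 0.075" --pt "0.5 0 0 0.08 0.075" --pt "1 0 0.02 0.08 0.075"

```text
time: 4.83
ee_pos: [0.5027, -0.0496, 0.1714]
eef_rot: [-3.076, -0.638, 0.003]
wrist_force: [1.3, -1.1, -0.1]
opening: 0.0258
```

Call:
servo_tool --pt "1 0 0.04 0 0.075" --pt "1 0 0.04 0 0.075" --pt "1 0 0.04 0 0.075" --pt "1 0 0.04 0 0.075" --pt "1 0 0 0 0.075"

```text
time: 5.25
ee_pos: [0.5028, 0.0358, 0.1708]
eef_rot: [-2.753, -1.512, -0.002]
wrist_force: [0.1, 0.4, 0.4]
opening: -0.0001
```

Call:
servo_tool --pt "1 0 0 0 0.075" --pt "1 0 0 0 0.075" --pt "1 0 0 0 0.075" --pt "1 0 0 0 0.075" --pt "1 0 0 0 0.075"

```text
time: 5.67
ee_pos: [0.503, 0.0314, 0.1704]
eef_rot: [2.202, 2.241, -0.0]
wrist_force: [0.4, 0.0, -0.0]
opening: 0.0
```

Call:
servo_tool --pt "1 0 0 0 0.075" --pt "1 0 0 0 0.054" --pt "1 0 0 0 0"

```text
time: 5.92
ee_pos: [0.503, 0.0312, 0.1703]
eef_rot: [-1.967, -2.45, -0.0]
wrist_force: [0.3, -0.1, -0.2]
opening: -0.0003
```

Run:
```python
from h import *
import pickle
s=arm.sense();print(s["ee_pos"],s["eef_rot"],s["joints"],s["wrist_force"],s["opening"])
c=arm.calibration("wrist"); p,d=arm.camera("wrist"); pickle.dump((c,p,d),open("pics/w4.pkl","wb")); cv2.imwrite("pics/w4.png",p[:,:,::-1])
p,d=arm.camera("top"); cv2.imwrite("pics/t4.png",cv2.resize(p[190:320,250:370,::-1],None,fx=5,fy=5,interpolation=cv2.INTER_CUBIC))
```

```text
[0.50304941 0.03124337 0.17031366] [-1.96668240e+00 -2.44964156e+00 -4.73363586e-05] [ 0.73520402  0.24992338 -0.98754946  1.82856762  0.22478292  1.18244676
  1.46451721] [ 0.33479171 -0.09020561 -0.21461129] -0.00029782253087667476
```

View pics/w4.png

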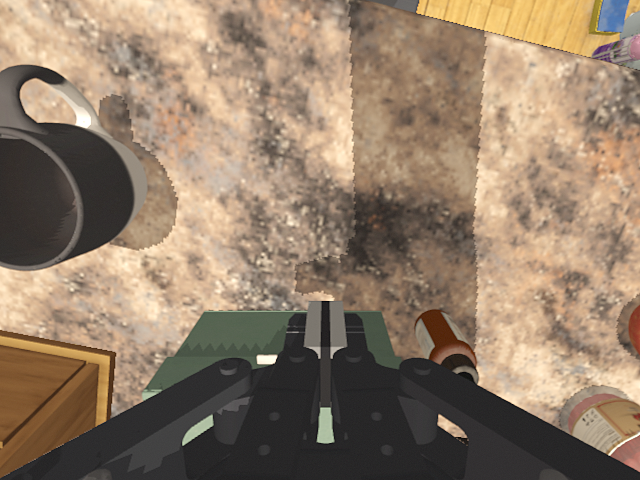

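View pics/t4.png

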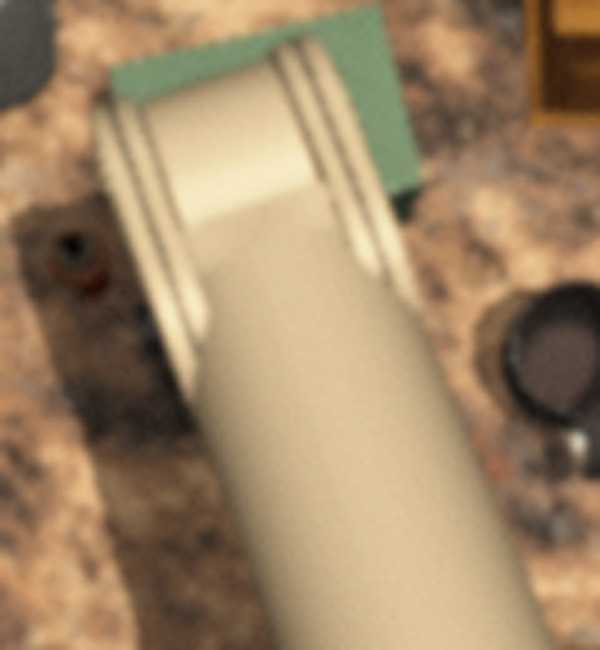

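Run:
```python
from h import *
q=onplane("top",250+573/5,190+358/5,.097); print(q,(q[:2]-[.627,.030])@[.209,-.978])
import pickle
c,p,d=pickle.load(open("pics/w4.pkl","rb"))
print(onplane("wrist",266,358,.084,c),unproj("wrist",d,266,358,c)); print(unproj("wrist",d,283,358,c),unproj("wrist",d,257,358,c))
cv2.imwrite("pics/w4c.png",cv2.resize(p[280:440,180:420,::-1],None,fx=3,fy=3))
```

```text
[ 0.49387675 -0.13775852  0.097     ] 0.13624507441354292
[0.57420983 0.00830697 0.084     ] [0.57352653 0.00833865 0.08503382]
[0.49337023 0.01673584 0.20473184] [0.57960202 0.00235187 0.07776269]
```

View pics/w4c.png

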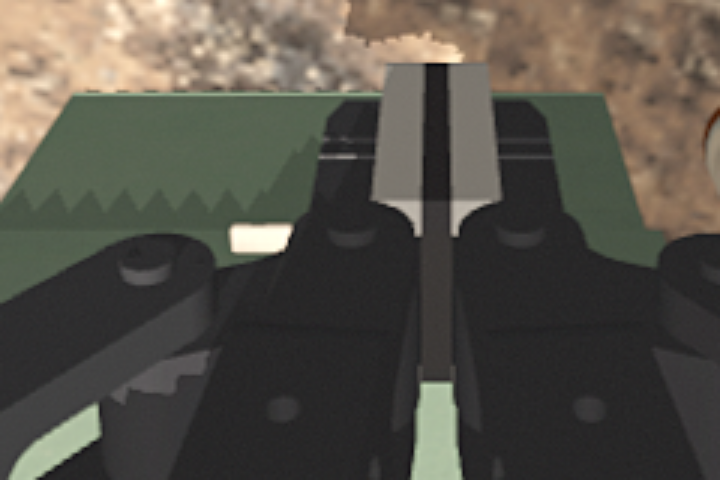

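Call:
servo_tool --pt "1 0.036 -0.02 -0.03 0" --pt "1 0.036 -0.02 -0.05 0" --pt "1 0 0 -0.05 0" --pt "1 0 0 -0.034 0" --pt "1 0 0 0 0"

```text
time: 6.43
ee_pos: [0.5373, 0.0101, 0.0849]
eef_rot: [-1.975, -2.437, 0.004]
wrist_force: [-0.7, 0.2, 0.5]
opening: 0.0003
```

Call:
servo_tool --pt "1 0.016 0.0034 0 0" --pt "1 0.008 0.0017 0 0" --pt "1 0 0 0 0"

```text
time: 6.68
ee_pos: [0.5533, 0.013, 0.0901]
eef_rot: [1.975, 2.44, 0.003]
wrist_force: [0.2, 1.2, 0.2]
opening: 0.0001
```

Run:
```python
from h import *
s=arm.sense();print(s["ee_pos"],s["wrist_force"],s["time"])
p,d=arm.camera("scene"); cv2.imwrite("pics/s5.png",cv2.resize(p[190:310,240:380,::-1],None,fx=5,fy=5,interpolation=cv2.INTER_CUBIC))
```

```text
[0.55330796 0.01298876 0.09005655] [0.17183328 1.15560189 0.15182614] 6.6833
```

View pics/s5.png

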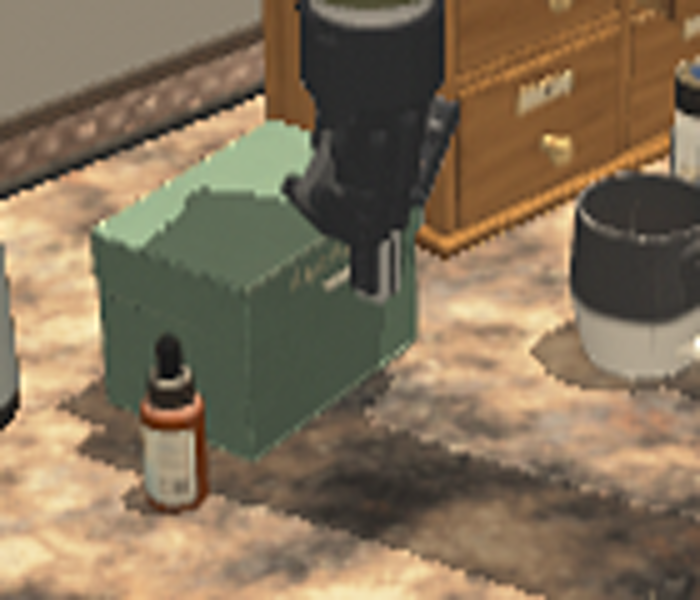

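Call:
servo_tool --pt "1 0.004 0.001 -0.005 0" --pt "1 0.004 0.001 0 0" --pt "1 0.003 0.0006 0 0" --pt "1 0 0 0 0"

```text
time: 7.07
ee_pos: [0.5572, 0.0136, 0.086]
eef_rot: [1.977, 2.442, 0.0]
wrist_force: [0.3, 0.9, 0.4]
opening: -0.0002
```

Call:
servo_tool --pt "1 0.003 0.0006 0.002 0" --pt "1 0.003 0.0006 0 0" --pt "1 0 0 0 0"

```text
time: 7.32
ee_pos: [0.5599, 0.0142, 0.0869]
eef_rot: [-1.976, -2.442, 0.0]
wrist_force: [-0.9, -0.6, -0.0]
opening: 0.0
```

Call:
servo_tool --pt "1 0.003 0.0006 0 0" --pt "1 0 0 0 0" --pt "1 0 0 0 0"

```text
time: 7.57
ee_pos: [0.5602, 0.0142, 0.0865]
eef_rot: [-1.975, -2.441, 0.004]
wrist_force: [-6.0, -1.9, 4.7]
opening: -0.0001
```

Call:
servo_tool --pt "1 0 0 0.004 0" --pt "1 0 0 0.004 0" --pt "1 0 0 0.004 0" --pt "1 0 0 0 0"

```text
time: 7.9
ee_pos: [0.5605, 0.0143, 0.0927]
eef_rot: [-1.976, -2.441, 0.003]
wrist_force: [-5.8, -1.1, -0.4]
opening: 0.0
```

```bash
cat > look.py <<'E'
import sys
from h import *
s=arm.sense();print(s["ee_pos"],s["wrist_force"],s["time"])
p,d=arm.camera("scene"); cv2.imwrite(f"pics/{sys.argv[1]}.png",cv2.resize(p[170:310,240:380,::-1],None,fx=4,fy=4,interpolation=cv2.INTER_CUBIC))
E
python3 look.py s6
```

```text
[0.56048382 0.01430113 0.09271387] [-5.80085292 -1.07519862 -0.40192481] 7.9
```

View pics/s6.png

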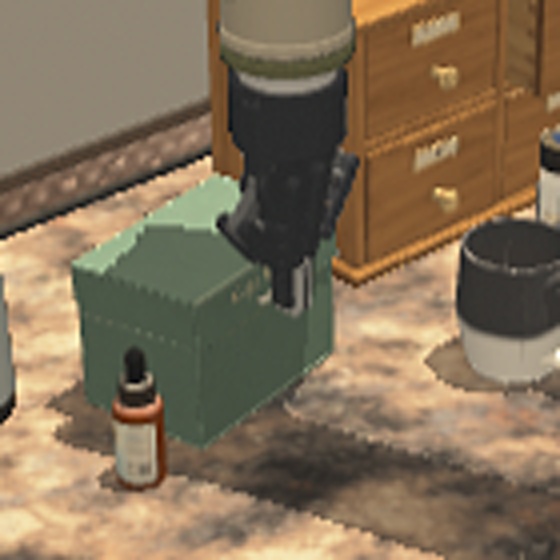

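Call:
servo_tool --pt "1 0.0005 0 0.005 0" --pt "1 0.0005 0 0.005 0" --pt "1 0.0005 0 0.005 0" --pt "1 0.0005 0 0.005 0" --pt "1 0 0 0 0"

```text
time: 8.37
ee_pos: [0.5618, 0.0145, 0.1031]
eef_rot: [-1.976, -2.441, 0.002]
wrist_force: [-5.7, -0.8, -0.3]
opening: -0.0001
```

```bash
python3 look.py s7
```

```text
[0.56178001 0.01451857 0.10311133] [-5.69867517 -0.83340151 -0.31078569] 8.3667
```

View pics/s7.png

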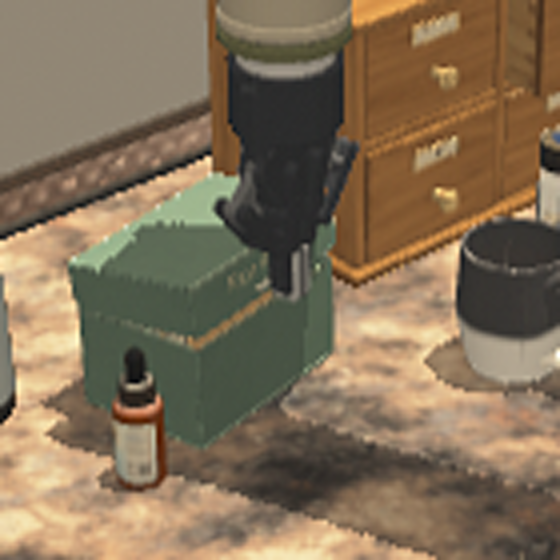

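Call:
servo_tool --pt "1 0.0023 0.0005 0.011 0" --pt "1 0.0028 0.0006 0.011 0" --pt "1 0.0033 0.0007 0.011 0" --pt "1 0.0038 0.0008 0.0105 0" --pt "1 0.0043 0.0009 0.0105 0"

```text
time: 8.83
ee_pos: [0.5699, 0.0163, 0.1304]
eef_rot: [-1.975, -2.441, 0.002]
wrist_force: [-7.9, -0.3, 3.0]
opening: -0.0001
```

```bash
python3 look.py s8
```

```text
[0.56987658 0.01629779 0.13041214] [-7.91480995 -0.31516435  2.95916546] 8.8333
```

View pics/s8.png

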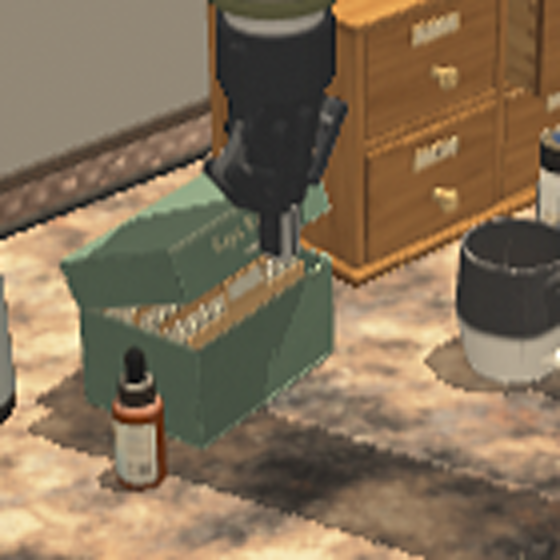

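Call:
servo_tool --pt "1 0.004 0.001 0.0125 0" --pt "1 0.005 0.001 0.012 0" --pt "1 0.006 0.0013 0.0115 0" --pt "1 0.0063 0.0014 0.011 0" --pt "1 0.0068 0.0015 0.011 0"

```text
time: 9.3
ee_pos: [0.5855, 0.0194, 0.1598]
eef_rot: [1.976, 2.441, 0.001]
wrist_force: [-0.8, -0.4, 0.7]
opening: -0.0004
```

```bash
python3 look.py s9
```

```text
[0.58549552 0.01935816 0.15976567] [-0.75077302 -0.39977869  0.68210041] 9.3
```

View pics/s9.png

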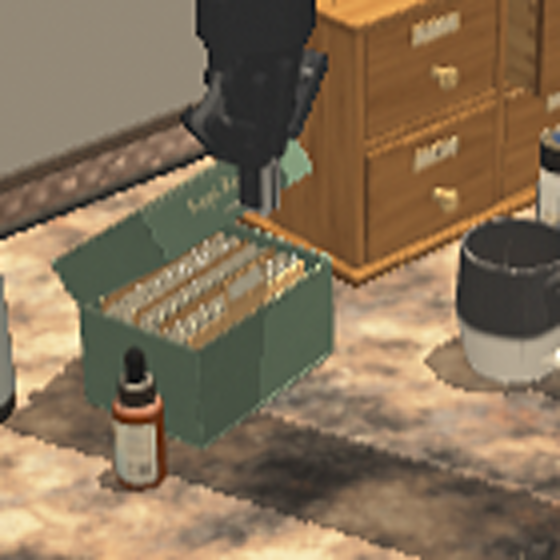

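Call:
servo_tool --pt "1 0.0074 0.0016 0.0086 0" --pt "1 0.0078 0.0017 0.0083 0" --pt "1 0.0082 0.0018 0.008 0" --pt "1 0.0086 0.0018 0.0075 0" --pt "1 0.009 0.0019 0.007 0"

```text
time: 9.77
ee_pos: [0.6057, 0.0239, 0.179]
eef_rot: [1.976, 2.442, 0.0]
wrist_force: [-0.6, -0.6, 1.6]
opening: -0.0001
```

```bash
python3 look.py s10
```

```text
[0.60571572 0.02387273 0.17899092] [-0.61948639 -0.60438903  1.62531897] 9.7667
```

View pics/s10.png

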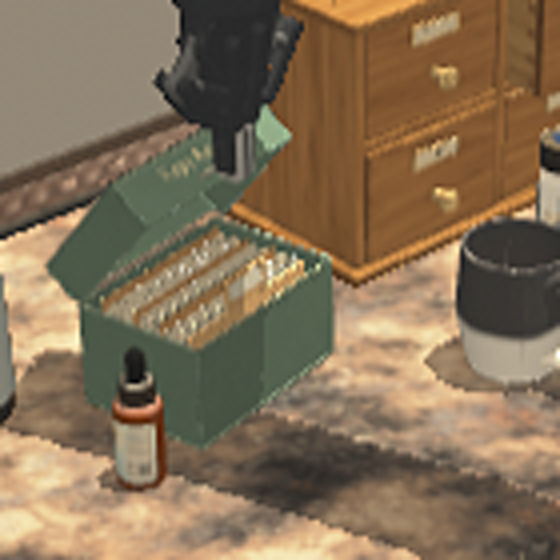

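Call:
servo_tool --pt "1 0.0093 0.002 0.007 0" --pt "1 0.0096 0.002 0.0065 0" --pt "1 0.0098 0.0021 0.006 0" --pt "1 0.0101 0.0021 0.0054 0" --pt "1 0.0103 0.0022 0.0048 0"

```text
time: 10.23
ee_pos: [0.6303, 0.0291, 0.1937]
eef_rot: [-1.977, -2.442, -0.0]
wrist_force: [-0.6, -0.2, -0.6]
opening: 0.0003
```

```bash
python3 look.py s11
```

```text
[0.63033337 0.02905632 0.19366532] [-0.59485268 -0.15820217 -0.6254146 ] 10.2333
```

View pics/s11.png

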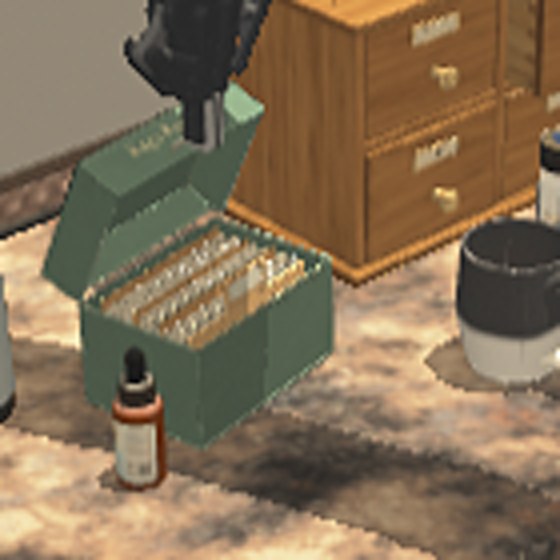

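Call:
servo_tool --pt "1 0.0106 0.0023 0.004 0" --pt "1 0.0108 0.0023 0.0036 0" --pt "1 0.0109 0.0023 0.003 0" --pt "1 0.011 0.0023 0.0024 0" --pt "1 0.011 0.0023 0.002 0"

```text
time: 10.7
ee_pos: [0.6575, 0.0348, 0.201]
eef_rot: [-1.977, -2.442, -0.0]
wrist_force: [-0.2, -0.1, -0.5]
opening: -0.0002
```

```bash
python3 look.py s12
```

```text
[0.65752266 0.03483281 0.20101373] [-0.17875101 -0.10317811 -0.49644485] 10.7
```

View pics/s12.png

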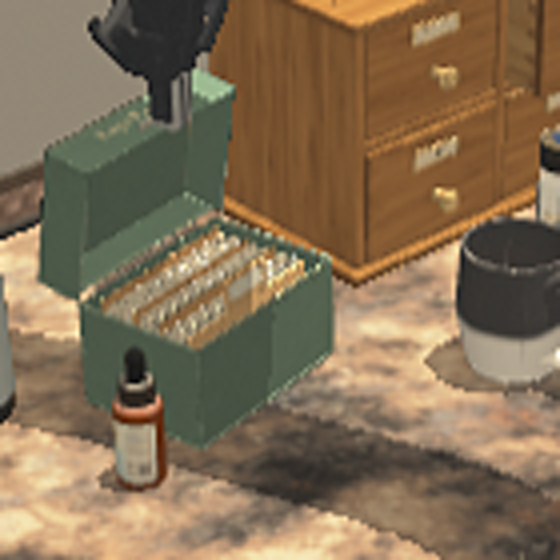

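Call:
servo_tool --pt "1 0.011 0.0023 0.001 0" --pt "1 0.011 0.0023 0.0005 0" --pt "1 0.008 0.0017 0.0 0" --pt "1 0 0 0.02 0" --pt "1 0 0 0.04 0"

```text
time: 11.17
ee_pos: [0.671, 0.0376, 0.2299]
eef_rot: [-1.974, -2.44, 0.004]
wrist_force: [-0.3, 0.6, -0.1]
opening: 0.0
```

Call:
servo_tool --pt "1 -0.02 -0.004 0.03 0" --pt "1 -0.06 -0.012 0.0 0" --pt "1 -0.07 -0.015 0 0" --pt "1 0 0 0 0" --pt "1 0 0 0 0"

```text
time: 11.58
ee_pos: [0.5957, 0.0215, 0.2476]
eef_rot: [1.976, 2.44, -0.002]
wrist_force: [0.2, -0.1, -0.0]
opening: -0.0002
```

```bash
python3 look.py s13
python3 - <<'E'
from h import *
import pickle
p,d=arm.camera("top"); cv2.imwrite("pics/t13.png",cv2.resize(p[170:300,240:380,::-1],None,fx=5,fy=5,interpolation=cv2.INTER_CUBIC))
E
```

```text
[0.59574711 0.02145121 0.24759147] [ 0.21166458 -0.06383191 -0.03068695] 11.5833
```

View pics/s13.png

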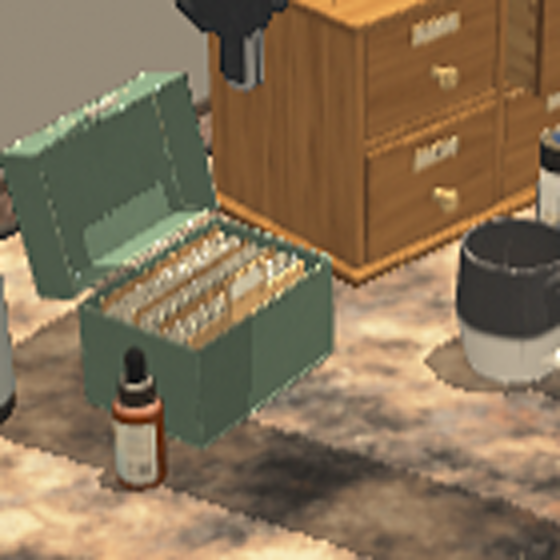

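View pics/t13.png

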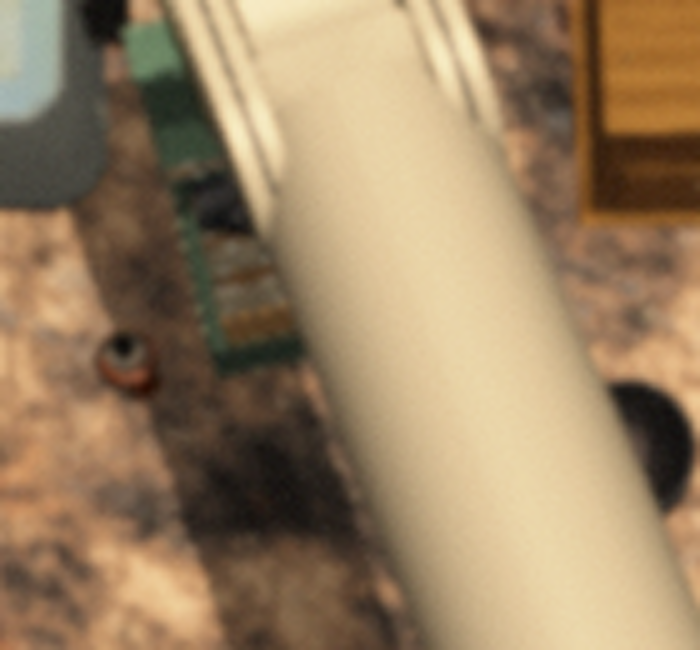

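Run:
```python
from h import *
import pickle
p,d=arm.camera("scene"); np.save("pics/s14.npy",d); cv2.imwrite("pics/s14.png",cv2.resize(p[215:265,255:330,::-1],None,fx=10,fy=10,interpolation=cv2.INTER_CUBIC))
c=arm.calibration("wrist"); p,d=arm.camera("wrist"); pickle.dump((c,p,d),open("pics/w14.pkl","wb")); cv2.imwrite("pics/w14.png",p[:,:,::-1])
```

```text
(no output)
```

View pics/s14.png

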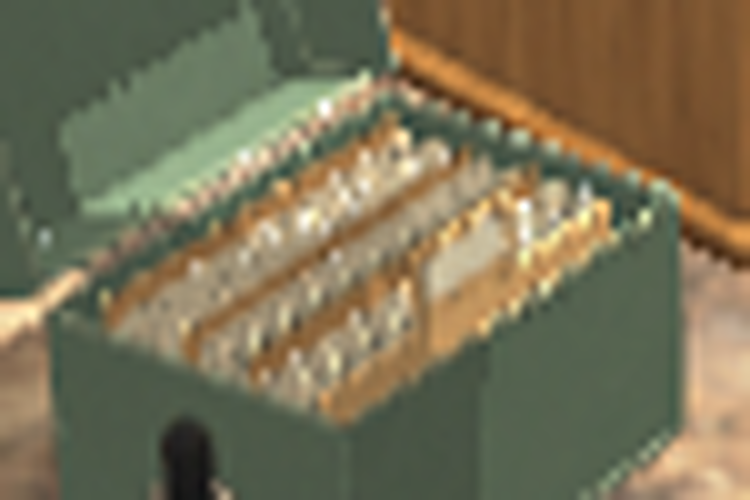

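View pics/w14.png

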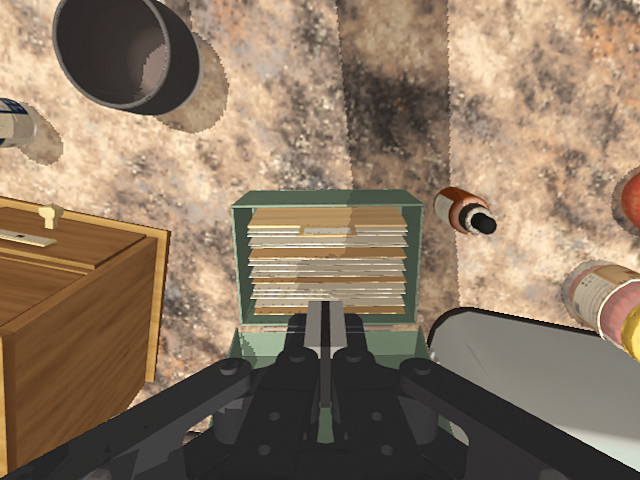

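Run:
```python
from h import *
import pickle
c,p,d=pickle.load(open("pics/w14.pkl","rb"))
cv2.imwrite("pics/w14c.png",cv2.resize(p[180:340,220:440,::-1],None,fx=3.6,fy=3.6,interpolation=cv2.INTER_CUBIC))
ex=np.array([.209,-.978]);ey=-np.array([-.978,-.209]);o=np.array([.627,.030])
for n,u,v,h in [("tabL",301,236,.098),("tabR",355,235,.098),("FL rim",232,207,.08),("FR rim",423,206,.08)]:
    q=onplane("wrist",u,v,h,c); e=unproj("wrist",d,u,v,c); print(n,q,(q[:2]-o)@ex,(q[:2]-o)@ey,e)
print(arm.sense()["ee_pos"])
```

```text
tabL [0.6027472  0.00511168 0.098     ] 0.01927194158110399 -0.028920897881120747 [0.60257586 0.0051152  0.09861487]
tabR [0.59366543 0.04428153 0.098     ] -0.020934264082196053 -0.02961637011917718 [0.5933884  0.04413134 0.09912449]
FL rim [ 0.59598161 -0.05172339  0.08      ] 0.07344263257482735 -0.047416170482778394 [ 0.59568206 -0.05147885  0.08125187]
FR rim [0.56455672 0.09288705 0.08      ] -0.07455418194034999 -0.04792613427729481 [0.56468789 0.09316841 0.07902299]
[0.59780431 0.0226002  0.24713622]
```

View pics/w14c.png

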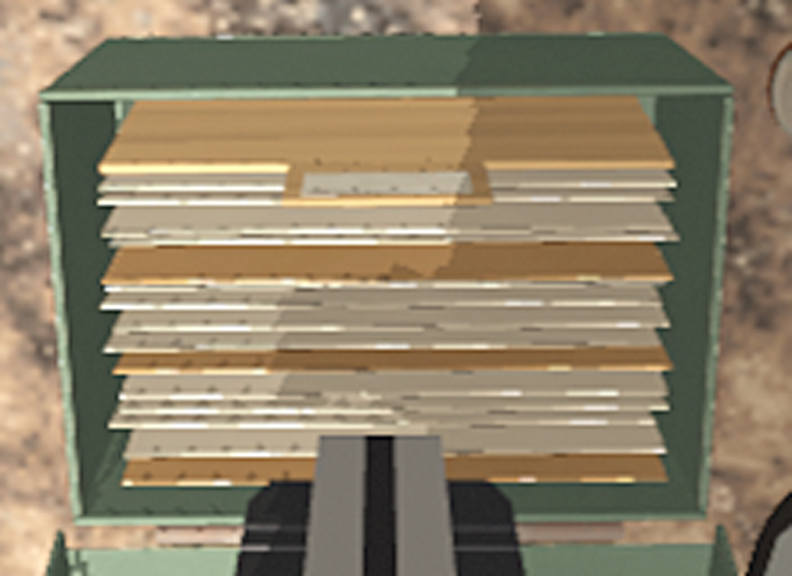

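Call:
servo_tool --pt "1 0.024 0.0065 0 0" --pt "1 0.024 0.0065 -0.05 0" --pt "1 0 0 -0.07 0" --pt "1 0 0 -0.07 0" --pt "1 0 0 -0.05 0"

```text
time: 12.2
ee_pos: [0.6207, 0.0294, 0.1234]
eef_rot: [-1.974, -2.441, 0.001]
wrist_force: [0.4, -0.0, -0.3]
opening: -0.0004
```

Call:
servo_tool --pt "1 0 0 -0.02 0" --pt "1 0 0 -0.015 0" --pt "1 0 0 0 0" --pt "1 0 0 0 0"

```text
time: 12.53
ee_pos: [0.6218, 0.0293, 0.1105]
eef_rot: [1.976, 2.441, 0.002]
wrist_force: [0.4, -0.8, -0.7]
opening: 0.0
```

```bash
python3 look.py s15
```

```text
[0.62183366 0.02927086 0.11046459] [ 0.44097426 -0.77844628 -0.68507845] 12.5333
```

View pics/s15.png

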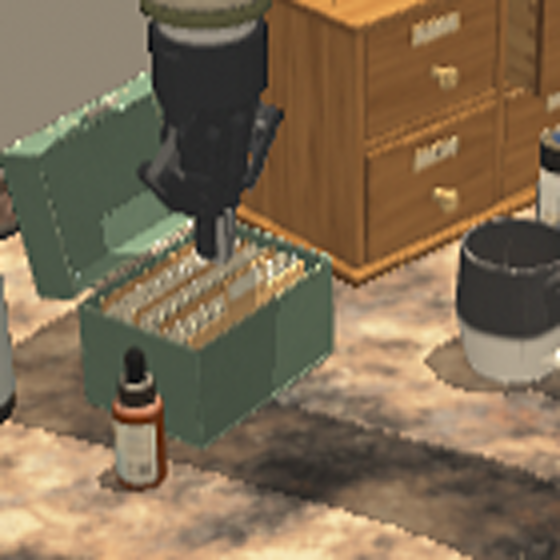

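Call:
servo_tool --pt "1 0 0 -0.01 0" --pt "1 0 0 -0.01 0" --pt "1 0 0 0 0" --pt "1 0 0 0 0"

```text
time: 12.92
ee_pos: [0.6208, 0.0287, 0.0991]
eef_rot: [-1.977, -2.442, 0.0]
wrist_force: [-0.3, -0.5, 0.8]
opening: 0.0
```

Call:
servo_tool --pt "1 -0.006 -0.0013 0 0" --pt "1 -0.006 -0.0013 0 0" --pt "1 -0.006 -0.0013 0 0" --pt "1 -0.005 -0.001 0 0" --pt "1 -0.005 -0.001 0 0"

```text
time: 13.33
ee_pos: [0.6066, 0.0258, 0.0992]
eef_rot: [1.977, 2.442, -0.0]
wrist_force: [-0.8, -0.0, -0.3]
opening: 0.0002
```

Call:
servo_tool --pt "1 -0.005 -0.001 0 0" --pt "1 -0.005 -0.001 0 0" --pt "1 -0.005 -0.001 0 0" --pt "1 -0.005 -0.001 0 0" --pt "1 0 0 0 0"

```text
time: 13.75
ee_pos: [0.5965, 0.0238, 0.0991]
eef_rot: [-1.977, -2.442, 0.0]
wrist_force: [-0.6, 0.2, 0.1]
opening: -0.0003
```

```bash
python3 look.py s16
```

```text
[0.59646258 0.02376813 0.09914604] [-0.60466667  0.2242371   0.05344488] 13.75
```

View pics/s16.png

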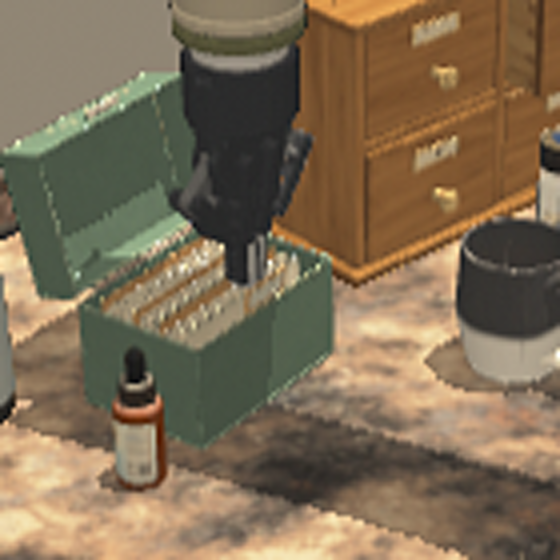

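Call:
servo_tool --pt "1 0.01 0.002 0 0" --pt "1 0.01 0.002 0 0" --pt "1 0 0 0.07 0" --pt "1 0 0 0.08 0" --pt "1 0 0 0.07 0"

```text
time: 14.22
ee_pos: [0.6072, 0.0264, 0.2109]
eef_rot: [-1.975, -2.442, -0.001]
wrist_force: [0.8, 0.1, -0.1]
opening: 0.0004
```

Call:
servo_tool --pt "1 0 0 0.06 0" --pt "1 -0.04 -0.008 0 0" --pt "1 0 0 0 0" --pt "1 0 0 0 0"

```text
time: 14.55
ee_pos: [0.5871, 0.0216, 0.2394]
eef_rot: [1.976, 2.441, -0.0]
wrist_force: [0.3, -0.2, 0.3]
opening: 0.0001
```

```bash
python3 look.py s17
python3 - <<'E'
from h import *
import pickle
c=arm.calibration("wrist"); p,d=arm.camera("wrist"); pickle.dump((c,p,d),open("pics/w17.pkl","wb")); cv2.imwrite("pics/w17.png",p[:,:,::-1])
E
```

```text
[0.58709078 0.02163976 0.23940887] [ 0.32415747 -0.24121266  0.31886036] 14.55
```

View pics/s17.png

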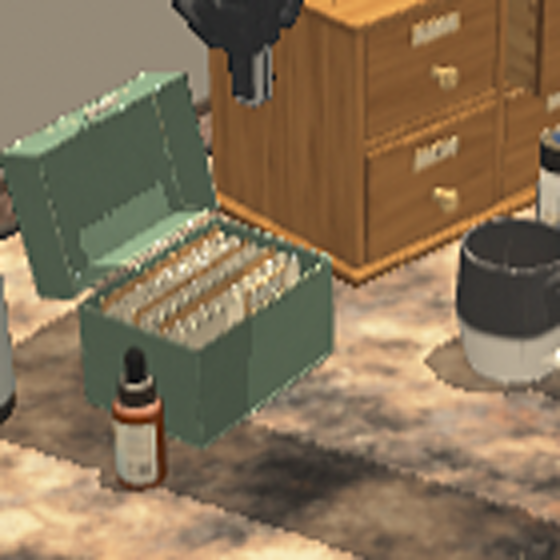

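View pics/w17.png

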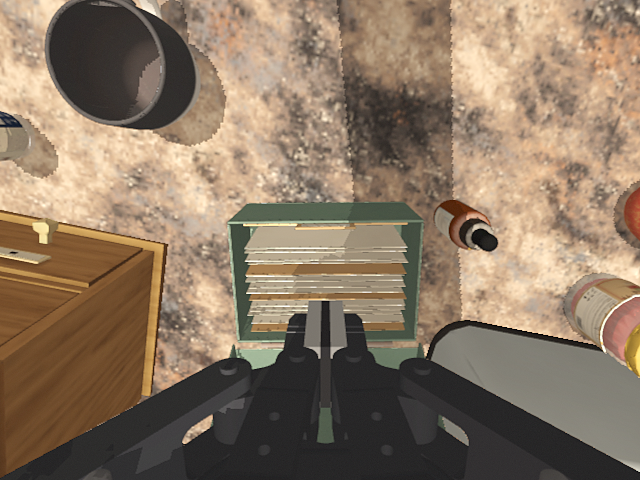

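Run:
```python
from h import *
import pickle
c,p,d=pickle.load(open("pics/w17.pkl","rb"))
cv2.imwrite("pics/w17c.png",cv2.resize(p[190:350,220:440,::-1],None,fx=3.6,fy=3.6,interpolation=cv2.INTER_CUBIC))
ex=np.array([.209,-.978]);ey=np.array([.978,.209]);o=np.array([.627,.030])
for v in range(216,234,2):
    e=unproj("wrist",d,318,v,c); print(v,np.round([(e[:2]-o)@ex,(e[:2]-o)@ey,e[2]],4))
W=cloud("wrist",d,c)[20:130,45:200].reshape(-1,3); m=(W[:,2]>.088)&(W[:,2]<.102); P=W[m]; r=cv2.minEnclosingCircle(P[:,:2].astype(np.float32)); print(r,(np.array(r[0])-o)@ex, (np.array(r[0])-o)@ey)
```

```text
216 [ 0.0056 -0.0496  0.065 ]
218 [ 0.0055 -0.0495  0.0719]
220 [ 0.0054 -0.0492  0.0777]
222 [ 0.0053 -0.0485  0.0815]
224 [ 0.0053 -0.0479  0.0856]
226 [ 0.0051 -0.0489  0.0959]
228 [ 0.005  -0.048   0.0982]
230 [ 0.0064 -0.029   0.0291]
232 [ 0.0063 -0.0286  0.0345]
((0.5026806592941284, -0.13948853313922882), 0.039196379482746124) 0.13977704320263862 -0.15700741863644124
```

View pics/w17c.png

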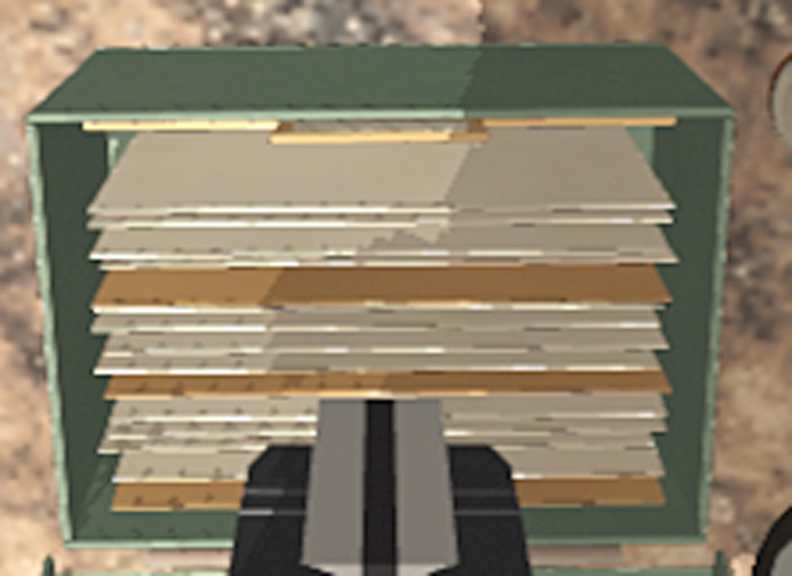

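The guide's tab now tops out at box y = −48 mm, z = 98 mm. That means it leans on the front wall, and the first card behind it is free. The mug is at box x ≈ 0.14 m, the lid is open, and the tool is clear of everything, so I'm handing in.

```bash
python3 -c "
from plant import arm
print(arm.finish_job())"
```

```text
the job is handed in; nothing more can be done
None
```

The recipe box stands open at its first recipe, and I handed the job in at about 14.7 s of the 66 s allowed; no verdict was reported.

- **Mug:** I pushed it to the right with two fingertips spread against the cup, and it stayed upright. Its cup ended about 0.136–0.140 m to the right of the box's middle; the limit is 0.11 m. Readings beforehand from the two cameras differed by a few mm.
- **Lid:** The tool could only point straight down, so I could not start with a fingertip under the lip. I pressed the shut fingers lightly on the lip's front edge and lifted the lid by friction. From there I followed the lip round, pushing on it with the fingertip just below its edge, until it was past the balance point. The highest wrist-force reading was about 8–9 N. The lid fell open by itself, and the pictures show it standing fully open; I did not measure its final angle.
- **Guide card:** I pulled its tab towards the front from behind, with almost no force reading. The tab's top moved from box y = −29 mm to −48 mm at 98 mm height, so the card leans on the front wall and the first recipe is free.
- **Everything else:** The dropper bottle, jar and cabinet looked unmoved in the last pictures, and the tool was well clear. I did not re-measure the other bystanders, but the arm never went near them.

No check failed.

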